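# Shut the iris and take the sample cell out of its clamp

### The arm

A 6-joint arm with a two-finger parallel gripper is mounted at the origin on the work surface. World frame = base frame: x ahead of the robot, y to its left, z up, the work surface at z = 0. Lengths are in m, angles in degrees, forces in N, time in s.
With the tool pointing down it reaches from about 0.375 to 0.75 m from the base axis. Payload 9 kg.
Tool frame: the origin (TCP) lies where the fingers leave the gripper's body, on its centre line; the fingertips stand 73 mm ahead of it and the grasp point (between the pads) lies 54 mm ahead of it (robot.tip_reach is the distance from the TCP to the fingertips, in m); z points along the fingers, y is the line along which they close (so a half turn about z gives the same grasp; the last joint's range is limited). The gripper opens to 85 mm and grips with 20 to 120 N. Pads are 22 mm wide; open, the fingers measure 114 mm over their backs; the gripper's body (76 mm by 85 mm) begins 54 mm behind the grasp point. The pads swing forward as they close: fully open they stand 13 mm farther back than shut.
Start: joints at [-86.156, 5.964, 5.575, 89.605, 0, 77.527], TCP at [0.169, -0.576, 0.304] pointing down, gripper open.
Joint ranges: [-171.21, 171.21], [-48.23, 106.86], [-62.78, 66.21], [-105.2, 120.99], [-86.42, 89.51], [-180, 180]. Speed limits (degrees/s): [127.2, 127.2, 147.25, 180, 180, 180].

### API

Orientations are given as [roll, pitch, yaw] about the fixed x, y, z axes, in that order (R = Rz(yaw) Ry(pitch) Rx(roll)).
In Python, from plant import robot gives the robot as it stands. Calls block until the motion is done:
- robot.move_pose(position, orientation): joint-space move of the TCP to a pose.
- robot.line_to(position, vel=0.15, rotation=None, guard=None): straight line of the TCP; rotation=None keeps the orientation; vel is the mean speed in m/s. With guard (N) it stops when the force on the tool has changed by that much, and returns True; else False.
- robot.goto_joints(angles): joint-space move.
- robot.set_gripper(opening): finger opening in m; the grip force is fixed at half the most; returns when the fingers have stopped.
- robot.pause(seconds).
- robot.ik(position, orientation): joint angles nearest the present ones, or None.
- robot.observe(): the state.
- robot.grab_frame(name): name is "scene" or "top" or "wrist"; returns the picture (480x640x3 uint8, blue, green, red); there is no depth.
- robot.get_calibration(name): a dict with "vertical_fov" (degrees; the focal length in pixels is half the picture's height over the tangent of half this angle, whatever the lens; pixels are square), "cx", "cy" (the principal point, pixels), "rvec" (rotation vector, rad) and "tvec" (3), from world to camera coordinates, as OpenCV has them. Camera axes: x right, y down, z forward; pixel columns grow to the right and rows downward; lengths in m; the calibration is good to about 2 mm. A picture is of the moment at which its call begins: read the wrist's pose just before it. get_calibration takes no time and is no camera call; for the wrist camera it gives the pose at the moment of the call.
A pose or a line that the arm cannot do raises robot.IKError and nothing moves.
- robot.job_done(): hands the job in; it is judged then, once.
The state is a dict: "time": time; "q": joint angles; "qvel": joint speeds; "joint_torque": joint torques, N m; "tool_pos": TCP position; "tcp_rot": TCP orientation; "ft_force": force on the tool from outside, world axes, zero at the start; "torque": the same for the moment, N m; "gripper_width": finger opening in m; "gripper_force": force on a finger pad.
Only numpy, scipy, OpenCV 4.12 (cv2) and the standard library are available. Lean on these libraries where they do the work, as an engineer would, in place of code of your own. Each camera call takes 0.05 s, during which the arm holds its last target. There are 200 camera calls.

### The job

Make the laser rig safe and unload it: turn the iris ring on the upright barrel by its lever until the lever is in line with the raised index rib on the barrel's top, and let it rest in that click. Then slide the clamp's jaw back clear of the aluminium sample cell and leave it open, lift the cell out and lower it gently into the shallow white tray, standing on its base as it stood in the clamp. Leave the other things on the bench alone.

Things in the scene. Friction and masses are not known exactly. Their poses are not given: they have to be found in the camera images.
- iris_ring (a joint): Angle of the ring about the barrel's vertical axis, rad. 0 = lever in line with the index rib (the wanted click); positive = lever anticlockwise of it, seen from above. Range -0.45 to 1.6; starts at 0.7 to 1.4: turn it clockwise. Clicks every 15 degrees (0.262 rad), one at 0: a sprung ball holds it there and draws it in when let go within about 2 degrees; between clicks it may stay put. Leaving a click takes about 8 N at the lever.
- lever_grip (a point): Middle of the upright lever on the aluminium ring (112 mm diameter, top face 74 mm above the bench). Lever: 14 mm thick along the turning direction, 26 mm radially, top 116 mm above the bench, clear of the ring below for 42 mm. This point is 57 mm from the barrel's axis, 98 mm above the bench. Turns with the ring: x points to the axis, z up. Pinch from above across the thickness, or push.
- barrel_axis (a point): Centre of the top face of the fixed black barrel (upper part 74 mm in diameter, top 90 mm above the bench), on the axis about which the ring turns. -x of its frame points to the index rib, z up. Bolted down on a round foot 136 mm in diameter. Short ticks on the top face show the other clicks.
- index_mark (a point): The raised white index rib on the barrel's top face, a radial bar 24 mm long, 6 mm wide, 6 mm high, far larger than the ticks; this point is on its top, 33 mm from the barrel's axis, 96 mm above the bench. The lever belongs in line with it, farther out on the same radius.
- clamp: Dark steel sample clamp bolted to the bench; base 15 mm thick, 90 mm wide, from x = -130 to +75 mm. Origin at bench height under the middle of the cell's seat. Fixed jaw (top 68 mm above the bench) on its +x side, sliding jaw on its -x side; x is the sliding direction, z up. The cell stands on the base.
- jaw (a joint): Opening of the sliding jaw, m. 0 = shut, about 1 mm from the cell; grows as the jaw slides along the clamp's -x, to 0.05 at most. Friction about 3 N; stays where it is left. The jaw's lip reaches 12 mm over the end of the cell's top, so the cell cannot come up until it is drawn back; more than 15 mm (all the way is good).
- jaw_grip (a point): Middle of the upright fin on the sliding jaw, by which it is drawn: 14 mm thick along the sliding direction, 60 mm wide, from 88 to 133 mm above the bench (this point at 110.5 mm). With the jaw shut it lies 52 mm from the clamp's origin along the clamp's -x. Axes as the clamp's.
- cell_center (a point): Centre of the loose aluminium sample cell, a block 80 mm long (x, between the jaws), 50 mm wide (y), 60 mm high (z), a glass window in each long side, 0.2 to 0.4 kg. In the clamp its centre is 45 mm above the bench; its long sides are free to be gripped across the 50 mm.
- tray_in (a point): Middle of the inner floor of the shallow white tray fixed to the bench: 160 mm (x) by 140 mm (y) outside, walls 5 mm thick, rim 18 mm above the bench, floor about 5 mm above it. Letting the cell fall into it by more than about 10 mm counts as rough.
- meter: Bystander: grey instrument box 80 x 120 x 60 mm, origin under its centre. Not to be moved.
- post: Bystander: upright steel optical post, 90 mm tall, on a 60 mm square foot; origin under its centre. Not to be moved.
- driver: Bystander: screwdriver 180 mm long lying on the bench. Not to be moved.
- cell: The sample cell itself, origin at the centre of its underside, axes as point cell_center.
Things that resemble listed ones, but are neither listed nor needed, are in the scene too. What is shaped like the cell but purple is not meant.

How it is judged (in metres and radians):
On the way, in this order (a step that is already met when the one before it is completed fails the run):
1. the ring's lever is in the click at the index rib, at rest and let go (value of joint iris_ring between -0.09 and 0.09 rad and velocity of joint iris_ring between -0.1 and 0.1 rad/s and contact force between the fingers and iris_ring below 0.2 N), for 0.2 s.
2. the jaw is slid back clear of the cell, at least 15 mm (value of joint jaw above 0.015 m), for 0.2 s.
3. the cell is lifted out of the clamp (z of cell_center in the frame of clamp above 0.085 m), for 0.1 s.
At the end, for the whole second after the job is handed in: The ring is within 0.09 rad (5 degrees) of the index rib, the jaw is still open by at least 15 mm, and the cell stands on its base (within 6 degrees of upright), at rest and let go, flat on the tray's floor (value of joint iris_ring between -0.09 and 0.09 rad and value of joint jaw above 0.015 m and horizontal distance between cell_center and tray_in below 0.065 m and z of cell_center in the frame of tray_in between 0.024 and 0.035 m and angle between cell_center's own z axis and vertical below 0.1 rad and linear speed of cell below 0.02 m/s); the robot touches nothing.
It fails at once if the cell is dropped into the tray (faster than 0.45 m/s within the last 50 mm) (horizontal distance between cell_center and tray_in below 0.09 m and z of cell_center in the frame of tray_in below 0.08 m and linear speed of cell above 0.45 m/s).
It fails at once if the instrument box is moved by more than 30 mm (distance of meter from where it was at the start of the episode above 0.03 m).
It fails at once if the post is moved by more than 30 mm (distance of post from where it was at the start of the episode above 0.03 m).
It fails at once if the screwdriver is moved by more than 30 mm (distance of driver from where it was at the start of the episode above 0.03 m).
It also fails if it takes over 69 s, if anything falls off the work surface, if the arm or the gripper's body presses on something with over 40 N, if the wrist force passes 120 N, or if a joint passes its speed limit or range.

## Working session

There is one attempt and no reset: what is moved stays moved. The work goes in short steps, each a Python script; the robot and the scene stay as the last script left them, time stands still between calls to the robot, and variables do not carry over. Pictures are saved under pics/ and viewed, at most 10 in all, crops included, and the job is handed in when it is done.

```bash
ls; mkdir -p pics
python3 - <<'E'
from plant import robot
import cv2
for n in ("top","scene"):
    cv2.imwrite(f"pics/{n}0.png",robot.grab_frame(n)); print(n,robot.get_calibration(n))
o=robot.observe(); print(o["time"],o["tool_pos"],o["tcp_rot"],o["gripper_width"])
E
```

```text
pics
top {'vertical_fov': 56.318064022494696, 'cx': 324.16192738257007, 'cy': 242.23244200610173, 'rvec': array([ 2.12138268, -2.13451409,  0.19558038]), 'tvec': array([-0.13562471,  0.59296845,  1.00904836])}
scene {'vertical_fov': 49.46290546130912, 'cx': 323.397411817221, 'cy': 231.70032868065678, 'rvec': array([ 2.29107199,  1.08442911, -0.38883193]), 'tvec': array([-0.29461396, -0.36629499,  1.79029828])}
0.1 [ 0.1685857  -0.57560816  0.3031826 ] [-1.79931157e+02 -1.58282698e-02  1.63198889e+01] 0.08528376741113326
```

View pics/top0.png

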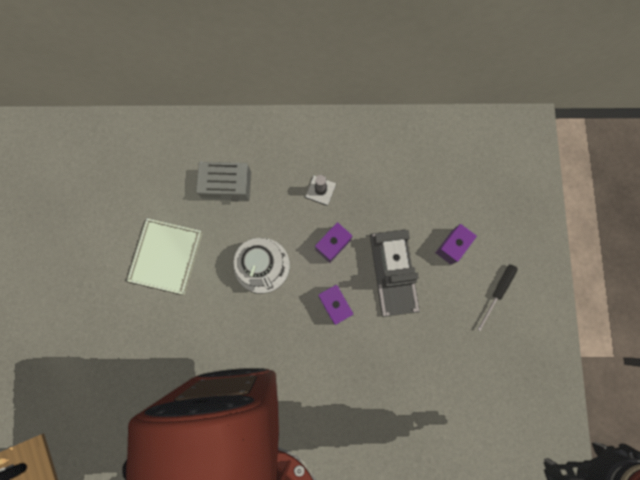

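View pics/scene0.png

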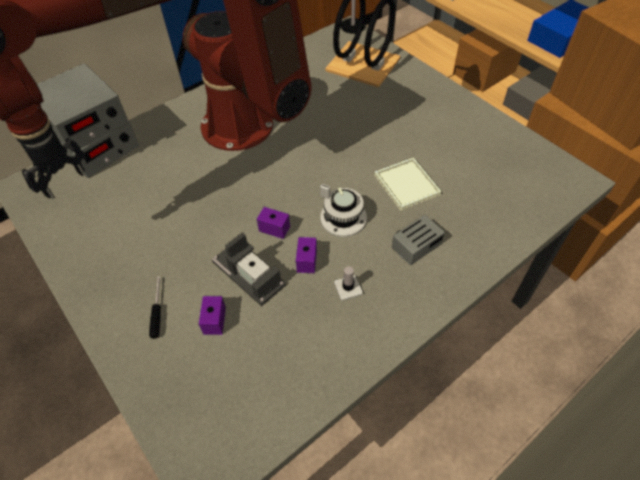

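The top view shows the tray at (165,257), the barrel at (261,263), the clamp with the silver cell at (397,257), the meter at (223,180), the post at (320,188) and the driver at (495,297). There are three purple decoys, at (334,242), (336,304) and (458,243). The cell I want is the silver block between the jaws. Next I'll confirm it in one enlarged crop.

```bash
cat > h.py <<'E'
from plant import robot
import cv2, numpy as np
def ray(c,px):
    f=240/np.tan(np.radians(c["vertical_fov"]/2)); R=cv2.Rodrigues(np.array(c["rvec"]))[0]
    d=R.T@np.array([(px[0]-c["cx"])/f,(px[1]-c["cy"])/f,1]); return -R.T@np.array(c["tvec"]),d
def on(c,px,z):
    o,d=ray(c,px); return (o+d*(z-o[2])/d[2])
def proj(c,p):
    f=240/np.tan(np.radians(c["vertical_fov"]/2)); K=np.array([[f,0,c["cx"]],[0,f,c["cy"]],[0,0,1]])
    return cv2.projectPoints(np.array(p,float).reshape(-1,1,3),np.array(c["rvec"]),np.array(c["tvec"]),K,None)[0][:,0]
E
python3 - <<'E'
from h import *
c=robot.get_calibration("top"); im=cv2.imread("pics/top0.png")
for n,p,z in [("barrel top",(259,261),.09),("cell top",(397,255),.075),("tray",(165,257),.01),("meter",(223,180),.06),("post",(320,188),.05),("driver",(495,297),.01),("p1",(334,242),.06),("p2",(336,304),.06)]: print(n,on(c,p,z).round(3))
a=cv2.resize(im[225:305,220:300],(400,400),interpolation=cv2.INTER_CUBIC); b=cv2.resize(im[223:323,350:450],(400,400),interpolation=cv2.INTER_CUBIC)
cv2.imwrite("pics/crop0.png",np.hstack([a,b]))
E
```

```text
barrel top [0.543 0.009 0.09 ]
cell top [ 0.557 -0.307  0.075]
tray [0.566 0.251 0.01 ]
meter [0.745 0.104 0.06 ]
post [ 0.727 -0.13   0.05 ]
driver [ 0.463 -0.552  0.01 ]
p1 [ 0.591 -0.162  0.06 ]
p2 [ 0.446 -0.166  0.06 ]
```

View pics/crop0.png

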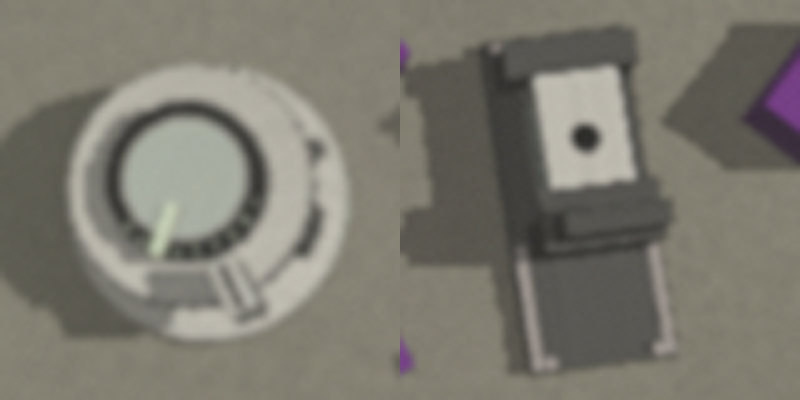

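The crop confirms the silver cell sits between the jaws. The barrel's top centre is at full-image pixel (257.4,260.6). The rib runs from (254,266.6) to (251.6,275.4), and the lever's top is near (268,283), anticlockwise of the rib. The sliding jaw is on the side nearer the robot.

Run:
```python
from h import *
c=robot.get_calibration("top")
B=on(c,(257.4,260.6),.09)
r=on(c,(252.5,272.5),.096); l=on(c,(267.5,282.5),.116)
an=lambda p:np.degrees(np.arctan2(p[1]-B[1],p[0]-B[0]))
print(B,an(r),an(l),np.hypot(*(l-B)[:2]))
for ph in (an(r),an(l)):
    for k in (-180,0,180):
        q=robot.ik([B[0]+.057*np.cos(np.radians(ph)),B[1]+.057*np.sin(np.radians(ph)),.17],[180,0,ph+k]); print(ph+k,None if q is None else np.round(q))
w=robot.get_calibration("wrist"); o=robot.observe(); R=cv2.Rodrigues(w["rvec"])[0]
print("cam",-R.T@w["tvec"],"axis",R[2],"right",R[0], w["vertical_fov"])
```

```text
[0.54402321 0.01271851 0.09      ] 160.97825472743304 -152.7218637065849 0.05882842631495062
-19.02174527256696 [ -12.  -12.  -26.   76.    0. -173.]
160.97825472743304 [-12. -12. -26.  76.   0.   7.]
340.97825472743307 [ -12.  -12.  -26.   76.    0. -173.]
-332.72186370658494 [-17. -12. -26.  76.   0. 136.]
-152.7218637065849 [-17. -12. -26.  76.   0. -44.]
27.278136293415088 [-17. -12. -26.  76.   0. 136.]
cam [ 0.24047673 -0.55317734  0.37357927] axis [-0.28540788 -0.08236176 -0.95486066] right [ 0.28113475 -0.95966748 -0.00125481] 69.74592493658324
```

Run:
```python
from h import *
robot.move_pose([0.505,0.0,0.29],[180,0,200])
c=robot.get_calibration("wrist"); im=robot.grab_frame("wrist"); cv2.imwrite("pics/w1.png",im)
np.save("w1.npy",[c],allow_pickle=True); print(robot.observe()["time"])
```

```text
2.525
```

View pics/w1.png

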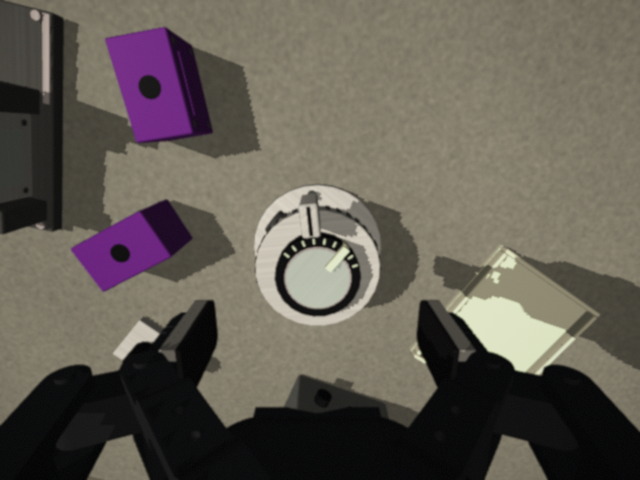

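Run:
```python
import cv2
im=cv2.imread("pics/w1.png"); cv2.imwrite("pics/w1c.png",cv2.resize(im[175:335,240:400],(600,600),interpolation=cv2.INTER_CUBIC))
```

```text
(no output)
```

View pics/w1c.png

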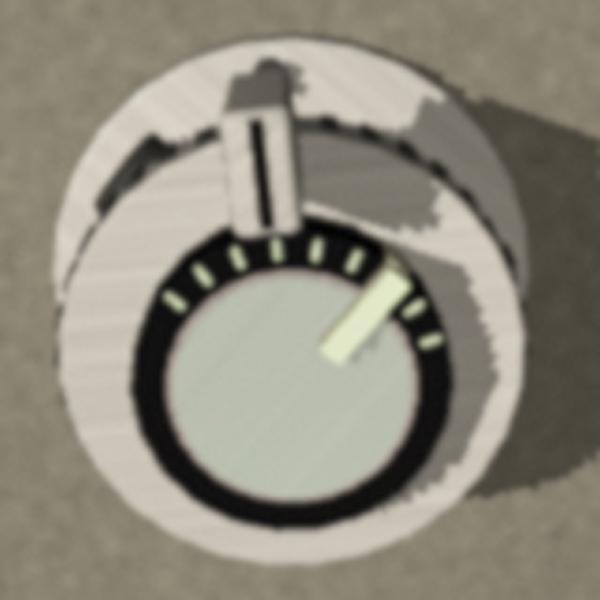

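The enlarged view shows the barrel's top centre at crop (292,384), the rib's centre at (364,315) and the lever's top centre at (262,171), about three clicks anticlockwise of the rib.

Run:
```python
from h import *
c=np.load("w1.npy",allow_pickle=True)[0]
P=lambda x,y,z:on(c,(240+(x-.5)/3.75,175+(y-.5)/3.75),z)
B=P(292.5,384,.09); r=P(366,314,.096); l=P(262,171,.116)
an=lambda p:np.degrees(np.arctan2(p[1]-B[1],p[0]-B[0]))%360
print(B,an(r),np.hypot(*(r-B)[:2]),an(l),np.hypot(*(l-B)[:2]), an(l)-an(r))
# rib direction alone, lever line alone
a,b=P(333,353,.096),P(398,280,.096); print("ribdir",np.degrees(np.arctan2(*(b-a)[[1,0]]))%360)
a,b=P(267,233,.116),P(257,107,.116); print("leverdir",np.degrees(np.arctan2(*(b-a)[[1,0]]))%360)
for p in [(117,0),(270,0)]: pass
```

```text
[0.54378369 0.01605501 0.09      ] 160.10829320533583 0.024986387912276826 206.0847744478 0.05671840115605844 45.97648124246416
ribdir 160.68035188040685
leverdir 203.99383786030293
```

Run:
```python
from h import *
B=np.array([.5438,.0155])
def pose(ph,z): a=np.radians(ph); return [B[0]+.057*np.cos(a),B[1]+.057*np.sin(a),z],[180,0,ph]
robot.move_pose(*pose(205.3,.23))
print(robot.line_to(pose(205.3,.155)[0],vel=.1,guard=15))
robot.set_gripper(0.0); o=robot.observe(); print(o["time"],o["gripper_width"],o["gripper_force"],o["ft_force"])
for ph in np.linspace(205.3,160.5,6)[1:]:
    p,r=pose(ph,.155); robot.line_to(p,vel=.05,rotation=r); o=robot.observe(); print(round(ph,1),o["time"],o["ft_force"].round(1) if hasattr(o["ft_force"],"round") else o["ft_force"],o["tcp_rot"][2])
robot.set_gripper(0.05); robot.pause(.3)
robot.line_to(pose(160.5,.25)[0],vel=.15)
p=B+.04*np.array([np.cos(np.radians(160.5)),np.sin(np.radians(160.5))])
robot.line_to([*p,.27],vel=.2); robot.pause(.2)
c=robot.get_calibration("wrist"); im=robot.grab_frame("wrist"); np.save("w2.npy",[c],allow_pickle=True); print(robot.observe()["time"])
u,v=proj(c,[[*B,.09]])[0].astype(int); x0,y0=u-70,v-90; print(x0,y0)
cv2.imwrite("pics/w2.png",im); cv2.imwrite("pics/w2c.png",cv2.resize(im[y0:y0+150,x0:x0+150],(600,600),interpolation=cv2.INTER_CUBIC))
```

```text
False
4.4333 0.013018450466092166 60.416425466537476 [ 1.00287696 -6.79597681  0.06160081]
196.3 4.7583 [ 1.4 -5.5 -0.4] -163.5711526546742
187.4 5.0833 [  1.8 -13.1  -2. ] -172.46758421504128
178.4 5.4083 [3.8 3.9 1.9] 178.60408509013226
169.5 5.7333 [ -2.1 -22.    2.5] 169.72855929440124
160.5 6.0583 [ 3.4 -3.9  0.6] 160.75311520477257
8.1167
245 197
```

View pics/w2c.png

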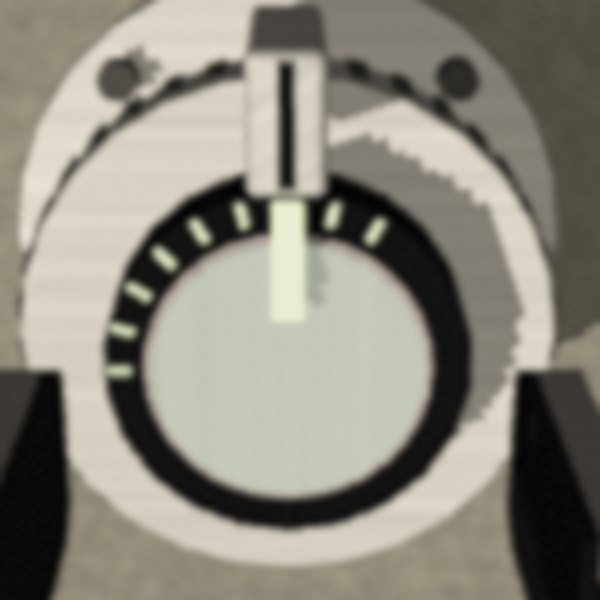

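The lever at (287,120) is in line with the rib at (287,260), so the ring is in its click. Next is the clamp.

Run:
```python
from h import *
robot.set_gripper(0.085)
robot.move_pose([0.525,-0.30,0.32],[180,0,185]); robot.pause(.1)
c=robot.get_calibration("wrist"); im=robot.grab_frame("wrist"); np.save("w3.npy",[c],allow_pickle=True); o=robot.observe(); print(o["time"],o["q"])
cv2.imwrite("pics/w3.png",im)
u,v=proj(c,[[.535,-.305,.06]])[0].astype(int); x0,y0=u-100,max(v-130,0); print(x0,y0)
cv2.imwrite("pics/w3c.png",cv2.resize(im[y0:y0+200,x0:x0+200],(600,600),interpolation=cv2.INTER_CUBIC))
```

```text
9.9667 [-4.20161637e+01  6.99950243e+00  8.36238376e+00  9.13629620e+01
  6.95376724e-03 -4.70925944e+01]
208 92
```

View pics/w3c.png

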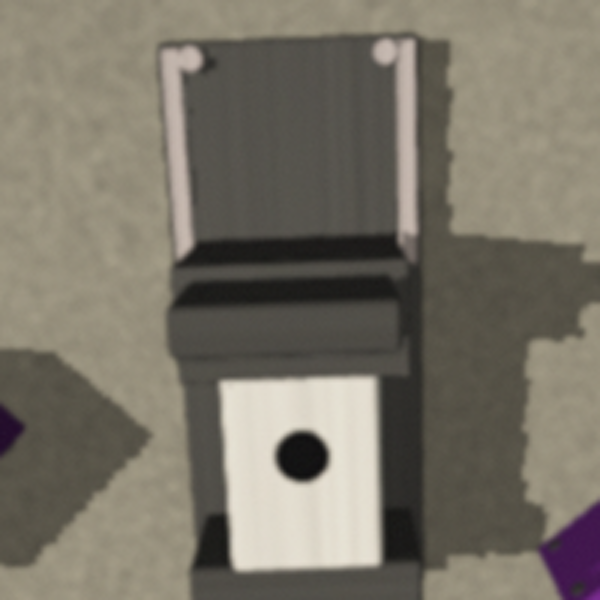

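Run:
```python
from h import *
c=np.load("w3.npy",allow_pickle=True)[0]
P=lambda x,y,z:on(c,(208+(x-1)/3,92+(y-1)/3),z)
h=P(302,456,.075); f=P(284,328,.133)
print("hole",h,"fin",f,"dist",np.hypot(*(h-f)[:2]))
d=lambda a,b:np.degrees(np.arctan2(*(b-a)[[1,0]]))
print("L",d(P(219,381,.075),P(232,571,.075)),"R",d(P(378,378,.075),P(383,566,.075)),"end",d(P(232,571,.075),P(383,566,.075))-90,"base",d(P(160,45,.015),P(416,36,.015))-90,"fin",d(P(168,310,.133),P(399,301,.133))-90,"h-f",d(f,h))
print("baseend",P(288,40,.015), "cell end",P(307,568,.075))
```

```text
hole [ 0.55215913 -0.30317345  0.075     ] fin [ 0.49974773 -0.31066     0.133     ] dist 0.052943402453895595
L 7.113021923322117 R 7.39576995654176 end 7.1395493041249125 base 6.961254018656959 fin 7.321487750958909 h-f 8.129253636419753
baseend [ 0.42413479 -0.31978387  0.015     ] cell end [ 0.59102251 -0.29833495  0.075     ]
```

Clamp yaw is 7.2°, its origin is at (0.552,−0.3035), and the fin's distance checks out at 52–53 mm. Next I draw the jaw back.

Run:
```python
from h import *
a=np.radians(7.2); u=np.array([np.cos(a),np.sin(a)]); O=np.array([.5522,-.3035])
t=lambda x,z:[*(O+u*x),z]
robot.move_pose(t(-.052,.24),[180,0,97.2])
print(robot.line_to(t(-.052,.167),vel=.1,guard=15))
robot.set_gripper(0.0); o=robot.observe(); print(o["gripper_width"],o["ft_force"])
print(robot.line_to(t(-.099,.167),vel=.06,guard=35)); o=robot.observe(); print(o["gripper_width"],o["ft_force"],o["tool_pos"],o["time"])
robot.set_gripper(0.06); robot.pause(.2)
robot.line_to(t(-.099,.25),vel=.15)
robot.set_gripper(0.085)
robot.move_pose(t(-.01,.27),[180,0,187.2]); robot.pause(.1)
c=robot.get_calibration("wrist"); im=robot.grab_frame("wrist"); np.save("w4.npy",[c],allow_pickle=True); print(robot.observe()["time"])
cv2.imwrite("pics/w4.png",im)
ct=robot.get_calibration("top")
q=[on(ct,p,.018) for p in [(147,219),(201,230),(183,293),(128,283)]]; print(np.mean(q,0)); print([np.degrees(np.arctan2(*(q[i]-q[j])[[1,0]])) for i,j in((0,3),(1,2))])
```

```text
False
0.013382184336567357 [-0.2165975   0.65730157  3.00699909]
False
0.013156678963339946 [-2.44702096  2.29168285  5.96255666] [ 0.45340398 -0.31596954  0.16722231] 13.7667
17.0
[0.56731613 0.24908687 0.018     ]
[np.float64(-12.665064825713127), np.float64(-13.324153072793594)]
```

View pics/w4.png

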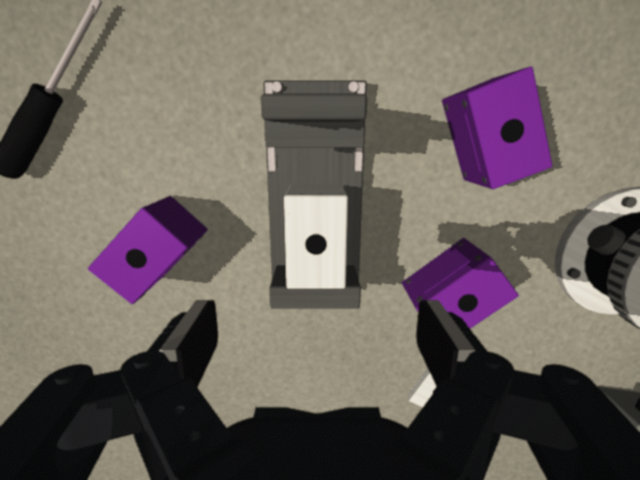

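The jaw is fully back, with its fin at (313,105). The cell's top at (316,243) is free of the lip.

Run:
```python
from h import *
c=np.load("w4.npy",allow_pickle=True)[0]; C=on(c,(315.7,242),.075); print("cell",C)
assert np.hypot(C[0]-.5522,C[1]+.3035)<.008
x,y=(C[:2]+[.5522,-.3035])/2
robot.move_pose([x,y,.2],[180,0,187.2])
print(robot.line_to([x,y,.114],vel=.1,guard=15))
robot.set_gripper(0.0); o=robot.observe(); print(o["gripper_width"],o["ft_force"])
robot.line_to([x,y,.30],vel=.12); o=robot.observe(); print(o["gripper_width"],o["ft_force"],o["tool_pos"],o["time"])
T=[.567,.250]
robot.move_pose([*T,.30],[180,0,167]); robot.pause(.2)
print(o["tool_pos"],robot.observe()["gripper_width"])
im=robot.grab_frame("wrist"); cv2.imwrite("pics/w5.png",im); print(robot.observe()["time"])
```

```text
cell [ 0.55053293 -0.30326815  0.075     ]
False
0.04921923235951313 [-0.74947414 -1.03337177  5.30479223]
0.04922518407633316 [-0.24100606 -0.61799134 -2.51414436] [ 0.55117449 -0.30323356  0.29911278] 20.5167
[ 0.55117449 -0.30323356  0.29911278] 0.04930156053041173
22.7583
```

View pics/w5.png

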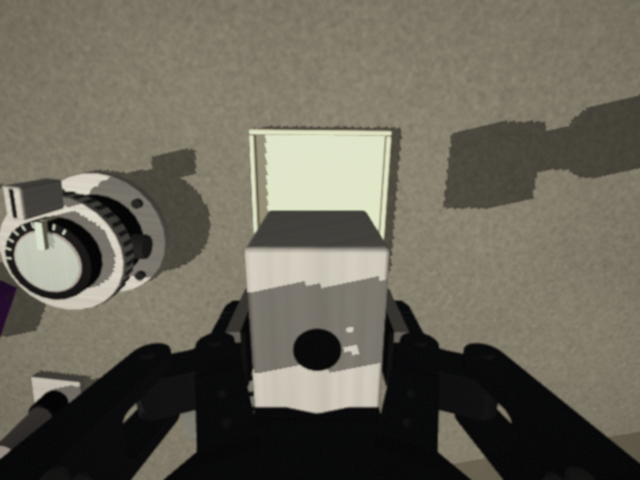

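The cell is held level and square to the tray, whose near rim runs from (250,131) to (391,131). I'll check the tray centre from that edge and then lower the cell.

Run:
```python
from h import *
c=robot.get_calibration("wrist"); a,b=on(c,(249,131),.018),on(c,(391,131),.018)
d=(b-a)[:2]; n=np.array([d[1],-d[0]])/np.hypot(*d); m=(a+b)[:2]/2
T=max((m+.08*n,m-.08*n),key=lambda p:p[0]); print("tray",T,np.hypot(*d),a,b)
assert np.hypot(*(T-[.567,.25]))<.02
T=(T+[.567,.25])/2
robot.line_to([*T,.14],vel=.12); robot.line_to([*T,.112],vel=.05)
print(robot.line_to([*T,.099],vel=.015,guard=4)); o=robot.observe(); print(o["tool_pos"],o["ft_force"])
robot.set_gripper(.07); robot.pause(.2)
robot.line_to([*T,.2],vel=.1); robot.line_to([*(T-[.02,0]),.28],vel=.15); robot.pause(.2)
im=robot.grab_frame("wrist"); t=robot.grab_frame("top"); s=robot.grab_frame("scene"); print(robot.observe()["time"])
cv2.imwrite("pics/end.png",np.hstack([cv2.resize(im,(400,300)),cv2.resize(s[120:360,180:500],(400,300))]))
```

```text
tray [0.57038369 0.25298033] 0.13865553016139093 [0.4768088  0.20348206 0.018     ] [0.50808115 0.33856499 0.018     ]
True
[0.56878695 0.25151936 0.10483137] [-0.15971203 -0.62058353  4.30807049]
28.2167
```

View pics/end.png

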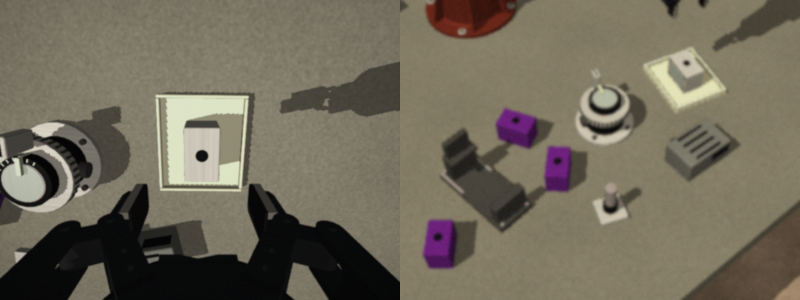

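The cell stands upright in the tray at (202,155), let go. The jaw is open, the lever is in line with the rib, and the bystanders look undisturbed, so I'm handing it in.

```bash
python3 -c "
from plant import robot
print(robot.job_done())"
```

```text
the job is handed in; nothing more can be done
None
```

I handed the job in at about 28 s (limit 69 s): the iris lever rests in the index click, the jaw is drawn back about 47 mm, and the cell stands upright in the white tray; the call returned no verdict.

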